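# Open the delivery carrier and hold its gate for unloading

## Robot

A 7-joint arm with a two-finger parallel gripper is mounted at the origin on a cart in front of the work surface, level with it; the furniture and walls round the work are solid. World frame = base frame: x ahead of the robot, y to its left, z up, the work surface at z = 0. Lengths are in m, angles in rad, forces in N, time in s.
With the tool pointing down it reaches from about 0.425 to 0.925 m from the base axis. Payload 6.8 kg.
Tool frame: the origin (TCP) lies on the centre line of the jaws, within the pads' length; the fingertips stand 25 mm ahead of it and the grasp point (between the pads) lies 6 mm ahead of it; z points along the fingers, y is the line along which they close (so a half turn about z gives the same grasp; the last joint's range is limited). The gripper opens to 85 mm and grips with 20 to 120 N. Pads are 22 mm wide; open, the fingers measure 114 mm over their backs; the gripper's body (76 mm by 85 mm) begins 54 mm behind the grasp point. The pads swing forward as they close: fully open they stand 13 mm farther back than shut.
Start: joints at [1.054, 0.477, 0.022, 1.555, -0.011, 1.109, -0.083], TCP at [0.268, -0.619, 0.256] pointing down, gripper open.
Joint ranges: [-2.96, 2.96], [-0.34, 2.1], [-1.41, 1.46], [0.24, 2.44], [-1.37, 4.51], [0.17, 1.92], [-2.96, 2.96]. Speed limits (rad/s): [2.39, 2.39, 3.14, 3.14, 3.14, 3.14, 3.14].

## Interface

Orientations are given as a rotation vector (axis times angle).
In Python, from bench import status, imaging, workorder gives the robot as it stands.
- The arm moves only by the tool send_rows, never from a script. Its argument "steps" is a list of rows, each an object of numbers: "dx", "dy", "dz": the shift along the tool's x, y, z in cm; "yaw": the turn about the tool's z in degrees; "gripper": the opening, from 0 (shut) to 1 (fully open). A call has 1 to 5 rows; each row is the pose to reach, as a shift and turn from the pose commanded when the call began, along the tool's axes at that moment; what a row does not reach only later rows make up. A row lasts 1/8 s, in which the tool goes at most 62.5 mm and 10.7 degrees, less where a joint would pass 70% of its speed; a pose out of reach is approached as far as the arm can. A call with a gripper value outside its range is refused whole. The fingers move at their own pace and stop on an object; "force" is the grip in N (left out, the last holds). Time passes only in rows, so rows that repeat a pose let the fingers close. It gives the time, the measured TCP pose, the force, the opening and the grip force at its end, in the units of the state.
- status.get_obs(): the state, without advancing time (a new reading comes with each control period).
- imaging.grab_frame(name): name is "side" or "top" or "wrist"; returns a dict with "color" (420x560x3 uint8, red, green, blue), "depth" (420x560 float32, m along the optical axis (not along the pixel's ray), 0 where there is no reading), "K" (3x3 intrinsics, pixels), "R" (3x3) and "t" (3): a world point X has camera coordinates R X + t. Camera axes: x right, y down, z forward; pixel columns grow to the right and rows downward; lengths in m; the calibration is good to about 2 mm. A picture is of the moment at which its call begins.
- workorder.hand_in(): hands the job in; it is judged then, once.
The state is a dict: "clock": time; "joints": joint angles; "qvel": joint speeds; "tau": joint torques, N m; "tcp_pos": TCP position; "orientation": TCP orientation; "contact_force": force on the tool from outside, world axes, zero at the start; "moment": the same for the moment, N m; "grip_width": finger opening in m; "gripper_force": force on a finger pad.
Only numpy, scipy, OpenCV 4.12 (cv2) and the standard library are available. Lean on these libraries where they do the work, as an engineer would, in place of code of your own. Each camera call takes 0.05 s, during which the arm holds its last target. There are 200 camera calls.

## Task

Open the delivery carrier so that the bar staff can take the bean tins out: first squeeze the red lock on its roof fully together, then squeeze the blue catch on top of its gate fully together, swing the gate out past its click and hold it wide open, about square to where it was. The gate closes itself, so finish while still holding it open; leave the tins standing in the carrier and do not disturb the cup and saucer or the card reader.

Things in the scene. Friction and masses are not known exactly. Their poses are not given: they have to be found in the camera images.
- carrier: delivery carrier: wire sides, black base, grey roof; 218 long (its x, -106 to +112 mm) x 172 wide (its y) x 110 mm to the roof top; stands firm, cannot be shifted. Origin on the counter, z up. The gate is its -x end (gate plane x = -92 mm), its hinge at y = +71 mm. Four bean tins stand inside. A bail across the roof at x = +78 mm (10 x 104 mm) rises 34 mm above it
- lock_fixed (a point): middle of the black fixed paddle of the roof lock, 30 mm above the roof, at x = -8, y = -10.5 mm in the carrier's frame. The paddle is 10 thick (carrier x) x 22 wide x 36 mm high, 12 to 48 mm above the roof (called carrier_c14 in the rules)
- lock_tab (a point): middle of the red moving paddle of the roof lock (size as the black one), 30 mm above the roof, at the start 24 mm toward the gate from the black paddle: 34 mm over both outer faces, 21 mm when squeezed home. Only the red one moves. Below it a steel tongue under two straps (up to 11 mm above the roof) runs to the gate and fills the gap in the blue catch
- lock_catch (a joint): travel of the red paddle: 0 locked, 0.013 m squeezed home (carrier +x); slides stiffly (about 4 N) and stays where it is left. Drawn 11 mm or more, its tongue is clear of the blue catch
- bolt_fixed (a point): middle of the black fixed paddle of the gate catch, 30 mm above the roof's level, 69.5 mm from the hinge axis; turns with the gate. The paddle is 10 thick (along the gate) x 22 wide x 36 mm high, 12 to 48 mm above the roof's level (called gate_c4 in the rules)
- bolt_tab (a point): middle of the blue moving paddle of the gate catch (same size), 30 mm above the roof's level, at the start 24 mm farther from the hinge than the black paddle: 34 mm over both outer faces, 21 mm when squeezed home. It slides along the gate to the black paddle, which does not give, and draws the gate's bolt out of a staple on the carrier
- bolt_catch (a joint): travel of the blue paddle toward the hinge: 0 bolted, 0.013 m squeezed home; stopped at about 2 mm while the roof lock is shut; slides stiffly (about 4 N) and stays where it is left. Drawn 11 mm or more, the gate is free of the staple
- gate_hinge (a point): a point on the gate's upright hinge axis, at roof height
- gate_corner (a point): top corner of the gate's free end, 137 mm from the hinge axis, 2 mm below roof height. The gate is a wire panel 14 mm thick at its top rail, its lower edge 26 mm above the counter
- gate (a joint): angle of the gate: 0 shut, grows as the free end swings out (clockwise seen from above), stop at 1.75 rad. A spring roller clicks over a cam between 0.14 and 0.76 rad (about 5 N at the catch to pass). A spring closes the gate (about 3 N at the catch when wide): let go, it swings shut
- saucer: black saucer 141 mm across, 16 high, left of the carrier
- cup: black cup with handle, 82 x 108 x 56 mm, on the saucer
- bean_tin_1: small black bean tin standing in the carrier, 87 x 59 mm, 70 high, origin under its middle
- bean_tin_2: small black bean tin standing in the carrier, 87 x 59 mm, 70 high, origin under its middle
- bean_tin_3: small black bean tin standing in the carrier, 87 x 59 mm, 70 high, origin under its middle
- bean_tin_4: small black bean tin standing in the carrier, 87 x 59 mm, 70 high, origin under its middle
- card_reader: card reader 150 x 72 x 26 mm, lying to the right of the carrier

How it is judged:
On the way, in this order (a step that is already met when the one before it is completed fails the run):
1. the red roof lock is squeezed home against its black paddle (value of joint lock_catch above 0.011 m and contact force between the fingers and carrier_c14 above 1 N), for 0.2 s.
2. the blue gate catch is squeezed home against its black paddle (value of joint bolt_catch above 0.011 m and contact force between the fingers and gate_c4 above 1 N), for 0.2 s.
3. the gate is swung past its click (value of joint gate above 0.85 rad), for 0.1 s.
At the end, for the whole second after the job is handed in: the gate stands open by more than 1.25 rad (72 degrees) and still (under 0.1 rad/s), held there by the gripper's fingers (more than 0.5 N on the gate); the roof lock is still back (over 9 mm) and the four tins in the carrier are upright (within 0.2 rad) (value of joint gate above 1.25 rad and velocity of joint gate between -0.1 and 0.1 rad/s and contact force between the fingers and gate above 0.5 N and value of joint lock_catch above 0.009 m and angle between each of bean_tin_1, bean_tin_2, bean_tin_3, bean_tin_4's own z axis and vertical below 0.2 rad); the arm keeps its last pose, push and grip.
It fails at once if a tin in the carrier is shifted by over 25 mm (distance of any of bean_tin_1, bean_tin_2, bean_tin_3, bean_tin_4 from where it was at the start of the episode above 0.025 m).
It fails at once if the cup, the saucer or the card reader is shifted by over 25 mm (distance of any of cup, saucer, card_reader from where it was at the start of the episode above 0.025 m).
It also fails if it takes over 48 s, if anything falls off the work surface, if the arm or the gripper's body presses on something with over 40 N, if the wrist force passes 120 N, or if a joint passes its speed limit or range.

## Working session

There is one attempt and no reset: what is moved stays moved. The work goes in short steps, Python scripts to look and compute and a tool call to move; the robot and the scene stay as the last step left them, time stands still between calls to the robot, and variables do not carry over. Pictures are saved under pics/ and viewed, at most 10 in all, crops included, and the job is handed in when it is done.

Besides the shell and the picture viewer there is one more tool, called as name(argument=value, ...), one argument or row to a line, values as JSON. send_rows: Moves the arm, as the interface text tells. Its arguments: {"type":"object","properties":{"steps":{"type":"array"},"force":{"type":"number"}},"required":["steps"]}

```bash
mkdir -p pics; ls; python3 - <<'E'
from bench import status, imaging
import cv2,numpy as np
print(status.get_obs())
for n in("top","side"):
    f=imaging.grab_frame(n); cv2.imwrite(f"pics/{n}0.png",f["color"][:,:,::-1]); np.savez(f"{n}0.npz",**f)
    print(n,f["K"],f["R"],f["t"])
E
```

```text
pics
{'clock': 0.0, 'joints': array([ 1.05391832,  0.47782381,  0.0223576 ,  1.55647672, -0.01151111,
        1.10932049, -0.08307995]), 'qvel': array([ 0.00011999, -0.00096684, -0.00132352,  0.00098882,  0.00092163,
       -0.00105616, -0.00052514]), 'tau': array([ 3.36268258e-04, -5.96444178e+01,  1.60811026e+00, -2.81190813e+01,
        1.24497194e-02,  9.24247492e-03,  1.20208142e-05]), 'tcp_pos': array([ 0.26805968, -0.61887322,  0.25529947]), 'orientation': array([-3.07440565e+00, -6.37306481e-01,  8.20399855e-04]), 'contact_force': array([-1.60747268, -0.64141473, -0.7512876 ]), 'moment': array([-0.02365739, -0.06516105, -0.01678724]), 'gripper_force': 0.0, 'grip_width': 0.08543046806439453}
top [[494.58654086   0.         280.42797386]
 [  0.         494.58654086 207.84339935]
 [  0.           0.           1.        ]] [[-0.19450664 -0.98086869 -0.00798594]
 [-0.8591094   0.17427955 -0.4812044 ]
 [ 0.47339012 -0.08673666 -0.87657204]] [0.19037658 0.44424615 1.56565591]
side [[510.07341562   0.         275.88102118]
 [  0.         510.07341562 205.93692088]
 [  0.           0.           1.        ]] [[-0.996606    0.07950498 -0.02134099]
 [ 0.05910895  0.51070674 -0.85772067]
 [-0.05729408 -0.85607101 -0.51367286]] [0.47884934 0.02775978 1.70476592]
```

View pics/top0.png

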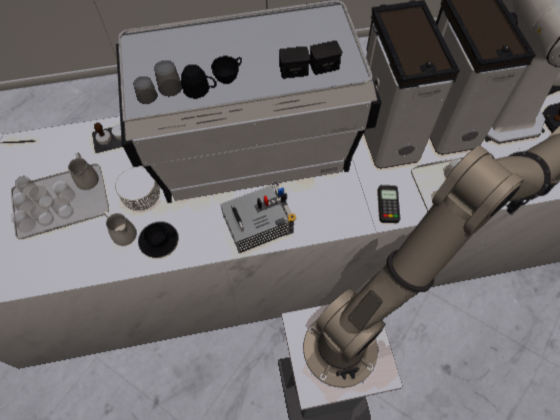

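View pics/side0.png

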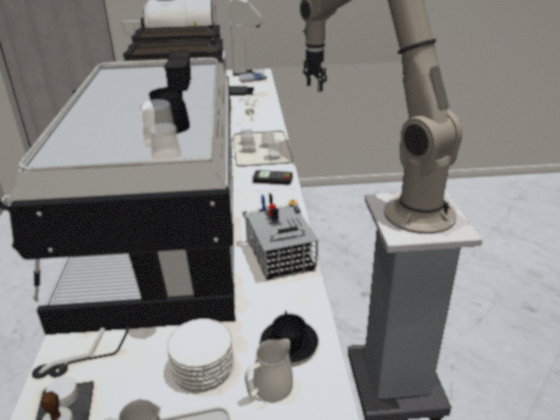

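The top view shows the carrier around (258,217), with the red paddle near (266,200) and the blue one near (281,193). The gate faces image right, toward the robot's right. The side view shows the same parts near (271,212) and (263,203). Next I'll enlarge both and measure.

```bash
cat > h.py <<'E'
import numpy as np,cv2
def ray(f,u,v):
    d=np.linalg.inv(f["K"])@[u,v,1.]; R=f["R"]; return -R.T@f["t"], R.T@d
def at_depth(f,u,v,z): c,d=ray(f,u,v); return c+d*z
def on_plane(f,u,v,h): c,d=ray(f,u,v); return c+d*(h-c[2])/d[2]
def tri(f,p,g,q):
    a,d=ray(f,*p); b,e=ray(g,*q); s=np.linalg.lstsq(np.c_[d,-e],b-a,rcond=None)[0]
    P,Q=a+d*s[0],b+e*s[1]; return (P+Q)/2,np.linalg.norm(P-Q)
def proj(f,X): p=f["K"]@(f["R"]@X+f["t"]); return p[:2]/p[2]
def blobs(f,col,box):
    h=cv2.cvtColor(f["color"],cv2.COLOR_RGB2HSV).astype(int); H,S,V=h[...,0],h[...,1],h[...,2]
    m=(S>120)&(V>50)&({"red":(H<6)|(H>172),"blue":(H>100)&(H<130),"orange":(H>8)&(H<28)}[col])
    w=np.zeros_like(m); x0,y0,x1,y1=box; w[y0:y1,x0:x1]=m[y0:y1,x0:x1]
    return w
E
python3 - <<'E'
from h import *
T=dict(np.load("top0.npz"));S=dict(np.load("side0.npz"))
bx={"T":(215,175,310,255),"S":(235,180,330,280)}
c=[]
for n,f in(("T",T),("S",S)):
    for col in("red","blue","orange"):
        m=blobs(f,col,bx[n]); k,l,st,ce=cv2.connectedComponentsWithStats(m.astype(np.uint8))
        for i in range(1,k):
            if st[i,4]<6: continue
            v,u=np.nonzero(l==i); P=np.array([at_depth(f,a,b,f["depth"][b,a]) for a,b in zip(u,v) if f["depth"][b,a]>0])
            print(n,col,ce[i].round(1),st[i],P.mean(0).round(4),P.min(0).round(3),P.max(0).round(3))
    x0,y0,x1,y1=bx[n]; im=cv2.resize(f["color"][y0:y1,x0:x1,::-1],None,fx=5,fy=5,interpolation=2)
    c.append(cv2.resize(im,(400,int(400*im.shape[0]/im.shape[1]))))
h=max(i.shape[0] for i in c)
cv2.imwrite("pics/crop.png",np.hstack([cv2.copyMakeBorder(i,0,h-i.shape[0],0,0,0) for i in c]))
E
```

```text
T red [265.6 200.2] [264 196   4  10  33] [0.4949 0.1456 0.146 ] [0.488 0.14  0.109] [0.505 0.15  0.163]
T blue [280.3 191. ] [278 188   6   8  31] [0.5196 0.0903 0.1465] [0.516 0.08  0.125] [0.525 0.099 0.16 ]
T orange [291.1 217.4] [288 214   8   8  50] [0.4284 0.0717 0.1175] [0.418 0.057 0.092] [0.443 0.084 0.129]
S red [271.2 208.8] [269 203   6  13  43] [0.503  0.1528 0.1485] [0.494 0.093 0.125] [0.51  0.176 0.163]
S blue [262.7 199.5] [262 196   2   9  11] [0.5243 0.0979 0.1489] [0.523 0.094 0.132] [0.526 0.104 0.159]
S blue [263.3 207.5] [263 206   2   4   6] [0.5231 0.089  0.1159] [0.521 0.086 0.11 ] [0.524 0.094 0.124]
S orange [292.  202.2] [290 201   6   4  17] [0.4348 0.0764 0.1212] [0.426 0.065 0.114] [0.441 0.085 0.125]
```

View pics/crop.png

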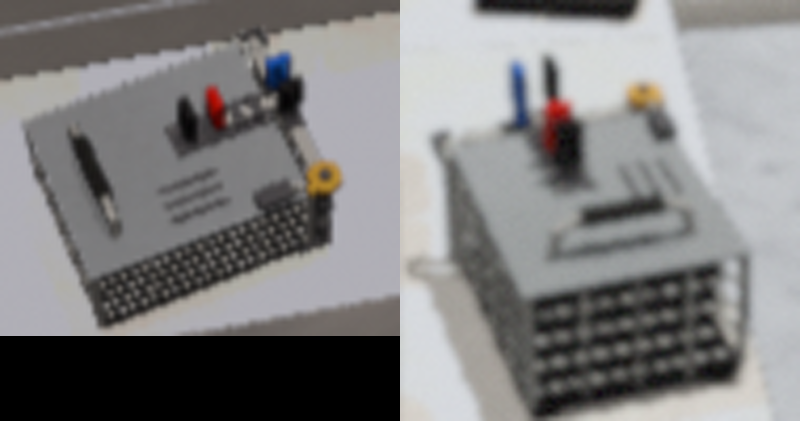

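The crop shows the black, red and strap row on the roof, the blue and black gate catch at the gate, and the orange knob at the hinge near (320,178) in the left crop. The gate faces world -y and its hinge is on the robot's side. I'll get the depth estimate, then go above it for a wrist view.

```bash
cat >> h.py <<'E'
from scipy.spatial.transform import Rotation as Rn
def rel(goal,goaly=None):
    """shift (cm, tool axes) and yaw (deg, both half turns) to TCP goal and tool-y direction angle (deg)"""
    from bench import status
    o=status.get_obs(); M=Rn.from_rotvec(o["orientation"]).as_matrix()
    s=100*M.T@(np.array(goal)-o["tcp_pos"]); r=""
    if goaly is not None:
        g=np.array([np.cos(np.radians(goaly)),np.sin(np.radians(goaly)),0]); l=M.T@g
        a=np.degrees(np.arctan2(-l[0],l[1])); r=(round(a,1),round(a-180*np.sign(a),1))
    print("shift",s.round(2),"yaw",r,"j7",o["joints"][6].round(2),"t",o["clock"])
E
python3 - <<'E'
from h import *
from bench import status
o=status.get_obs(); print(Rn.from_rotvec(o["orientation"]).as_matrix().round(3))
rel((.46,-.25,.28),102); rel((.47,.10,.28),102)
T=dict(np.load("top0.npz"))
for u,v in((388,203),(278,170),(250,188),(300,183)): print(u,v,at_depth(T,u,v,T["depth"][v,u]).round(3))
E
```

```text
[[ 0.918  0.398 -0.001]
 [ 0.398 -0.918  0.001]
 [-0.    -0.002 -1.   ]]
shift [ 32.27 -26.23  -2.42] yaw (np.float64(-168.6), np.float64(11.4)) j7 -0.08 t 0.1
shift [ 47.1  -57.95  -2.37] yaw (np.float64(-168.6), np.float64(11.4)) j7 -0.08 t 0.1
388 203 [ 0.463 -0.294  0.027]
278 170 [0.619 0.079 0.124]
250 188 [ 0.642  0.183 -0.002]
300 183 [ 0.622 -0.004  0.005]
```

send_rows(
  steps=[
    {"dx": 32,"dy": -26,"dz": -4,"yaw": 5},
    {"dx": 32,"dy": -26,"dz": -4,"yaw": 5},
    {"dx": 32,"dy": -26,"dz": -4,"yaw": 5},
    {"dx": 32,"dy": -26,"dz": -4,"yaw": 5},
    {"dx": 32,"dy": -26,"dz": -4,"yaw": 5},
  ],
)

```text
validation failed for argument at $.st...
```

send_rows(
  steps=[
    {"dx": 0,"dy": 0,"dz": 0},
    {"dx": 0,"dy": 0,"dz": 0},
  ],
)

```text
validation failed for argument at $.st...
```

```bash
python3 - <<'E'
from h import *
from bench import status
o=status.get_obs(); print(o["tcp_pos"],o["orientation"],o["joints"])
rel((.47,.10,.28),102)
E
```

```text
[ 0.26810456 -0.61893942  0.25542745] [-3.07463877e+00 -6.37380957e-01  7.03326488e-04] [ 1.05392714  0.47772169  0.0223293   1.55633445 -0.01149578  1.10930998
 -0.08308827]
shift [ 47.1  -57.95  -2.37] yaw (np.float64(-168.6), np.float64(11.4)) j7 -0.08 t 0.1
```

send_rows(
  steps=[
    {"dx": 6,"dy": -4,"dz": -1,"yaw": 1,"gripper": 1},
  ],
)

```text
clock: 0.22
tcp_pos: [0.2976, -0.57, 0.2634]
orientation: [-3.084, -0.597, 0.005]
contact_force: [1.2, 1.0, 0.6]
grip_width: 0.0851
gripper_force: 0.0
```

Rows need all the keys.

send_rows(
  steps=[
    {"dx": 26,"dy": -22,"dz": -2,"yaw": 4,"gripper": 1},
    {"dx": 26,"dy": -22,"dz": -2,"yaw": 4,"gripper": 1},
    {"dx": 26,"dy": -22,"dz": -2,"yaw": 4,"gripper": 1},
    {"dx": 26,"dy": -22,"dz": -2,"yaw": 4,"gripper": 1},
    {"dx": 26,"dy": -22,"dz": -2,"yaw": 4,"gripper": 1},
  ],
)

```text
clock: 0.85
tcp_pos: [0.4457, -0.2883, 0.2832]
orientation: [-3.101, -0.503, 0.0]
contact_force: [0.6, -0.7, -0.8]
grip_width: 0.0853
gripper_force: 0.0
```

send_rows(
  steps=[
    {"dx": 0,"dy": 0,"dz": 0,"yaw": 0,"gripper": 1},
    {"dx": 0,"dy": 0,"dz": 0,"yaw": 0,"gripper": 1},
  ],
)

```text
clock: 1.1
tcp_pos: [0.4448, -0.2907, 0.283]
orientation: [3.101, 0.503, -0.001]
contact_force: [0.4, -1.3, 0.1]
grip_width: 0.0852
gripper_force: 0.0
```

```bash
python3 - <<'E'
from h import *
from bench import status
o=status.get_obs(); print(o["tcp_pos"],o["orientation"],o["joints"])
rel((.47,.10,.28),102)
E
```

```text
[ 0.44477658 -0.29070695  0.28298802] [ 3.10089890e+00  5.02898310e-01 -1.18195138e-03] [ 0.56438225  0.22049729 -0.1206203   1.86022909  0.03077954  1.06313488
 -0.81756481]
shift [ 14.74 -36.27   0.29] yaw (np.float64(-173.6), np.float64(6.4)) j7 -0.82 t 1.1
```

send_rows(
  steps=[
    {"dx": 14,"dy": -34,"dz": -1,"yaw": 6,"gripper": 1},
    {"dx": 14,"dy": -34,"dz": -1,"yaw": 6,"gripper": 1},
    {"dx": 14,"dy": -34,"dz": -1,"yaw": 6,"gripper": 1},
    {"dx": 14,"dy": -34,"dz": -1,"yaw": 6,"gripper": 1},
    {"dx": 14,"dy": -34,"dz": -1,"yaw": 6,"gripper": 1},
  ],
)

```text
clock: 1.72
tcp_pos: [0.4669, 0.0209, 0.2917]
orientation: [3.123, 0.333, 0.0]
contact_force: [1.6, 0.0, -0.5]
grip_width: 0.0859
gripper_force: 0.0
```

send_rows(
  steps=[
    {"dx": 0,"dy": 0,"dz": 0,"yaw": 0,"gripper": 1},
    {"dx": 0,"dy": 0,"dz": 0,"yaw": 0,"gripper": 1},
    {"dx": 0,"dy": 0,"dz": 0,"yaw": 0,"gripper": 1},
  ],
)

```text
clock: 2.1
tcp_pos: [0.4668, 0.0188, 0.2914]
orientation: [3.123, 0.333, -0.001]
contact_force: [0.3, -0.1, -0.0]
grip_width: 0.0857
gripper_force: 0.0
```

```bash
python3 - <<'E'
from h import *
from bench import status,imaging
o=status.get_obs(); print(o["tcp_pos"],o["orientation"],o["joints"])
f=imaging.grab_frame("wrist"); np.savez("w1.npz",**f); cv2.imwrite("pics/w1.png",f["color"][:,:,::-1])
print(-f["R"].T@f["t"],f["R"].round(3))
E
```

```text
[0.46676133 0.01882868 0.29138627] [ 3.12337984e+00  3.33056672e-01 -1.21321930e-03] [ 0.15744251  0.11795415 -0.35721028  1.97006764  0.04762312  1.06225268
 -1.57905702]
[0.54559166 0.03599278 0.40876531] [[ 0.211 -0.978 -0.001]
 [-0.927 -0.2    0.316]
 [-0.309 -0.066 -0.949]]
```

View pics/w1.png

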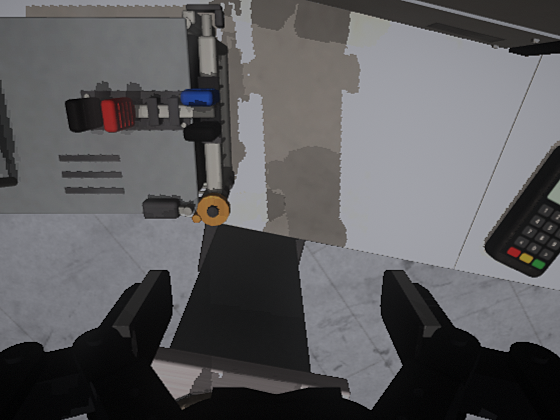

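The wrist view shows black and red paddles at about (78,115) and (117,115), blue and black ones at (198,98) and (203,130), and the orange hinge knob at (212,210). I'll now measure the paddle tops from depth.

```bash
cat > fit.py <<'E'
from h import *
def cloud(f):
    v,u=np.nonzero(f["depth"]>0); z=f["depth"][v,u]; d=np.linalg.inv(f["K"])@np.c_[u,v,np.ones(len(u))].T
    return (f["R"].T@(d*z-f["t"][:,None])).T,u,v
def tops(f,z0=.152,z1=.164,region=(.38,.6,-.1,.25)):
    P,u,v=cloud(f); k=(P[:,2]>z0)&(P[:,2]<z1)&(P[:,0]>region[0])&(P[:,0]<region[1])&(P[:,1]>region[2])&(P[:,1]<region[3])
    m=np.zeros(f["depth"].shape,np.uint8); m[v[k],u[k]]=1
    n,l,st,ce=cv2.connectedComponentsWithStats(m); out=[]
    for i in range(1,n):
        if st[i,4]<40: continue
        q=P[k][l[v[k],u[k]]==i]; r=cv2.minAreaRect((q[:,:2]*1000).astype(np.float32))
        out.append((ce[i].round(0),st[i,4],(np.array(r[0])/1000).round(4),np.round(r[1],1),round(r[2],1),np.median(q[:,2]).round(4),f["color"][l==i].mean(0).round(0)))
    return out
E
python3 - <<'E'
from fit import *
f=dict(np.load("w1.npz"))
for t in tops(f): print(*t)
m=blobs(f,"orange",(180,180,240,240)); v,u=np.nonzero(m); 
print("orange",u.mean(),v.mean(),on_plane(f,u.mean(),v.mean(),.125), np.median(f["depth"][m]))
P=np.array([at_depth(f,a,b,f["depth"][b,a]) for a,b in zip(u,v)]); print(P.mean(0),np.median(P,0))
P,u,v=cloud(f)
k=(P[:,2]>.105)&(P[:,2]<.115)&(u<186)&(v>14)&(v<216)
print("roof z",np.median(P[k,2]))
# roof near edge direction: lowest row of roof pixels per column
e=[]
for c in range(5,130):
    kk=k&(u==c)
    if kk.any(): i=np.nonzero(kk)[0][v[kk].argmax()]; e.append(P[i,:2])
l=cv2.fitLine(np.array(e,np.float32),cv2.DIST_HUBER,0,.01,.01).ravel(); print("edge",l,np.degrees(np.arctan2(l[1],l[0])))
E
```

```text
[197.  97.] 514 [0.5225 0.0854] [11.1 22. ] 12.3 0.1574 [ 28.  49. 100.]
[ 76. 115.] 562 [0.4934 0.1644] [22.  10.4] 13.0 0.1572 [19. 18. 19.]
[111. 115.] 538 [0.4984 0.1412] [22.  10.3] 13.2 0.1574 [113.  35.  34.]
[200. 133.] 483 [0.4993 0.0802] [10.9 21.4] 11.5 0.1573 [21. 20. 21.]
orange 211.38503401360543 210.29115646258504 [0.43323159 0.06684395 0.125     ] 0.30729407
[0.43150553 0.0672956  0.12072148] [0.43139389 0.06747958 0.11999319]
roof z 0.11014343550510718
edge [ 0.2128495  -0.977085    0.39854503  0.18968207] -77.7106
```

All the sizes and spacings check out: the tops are at 157 mm, the paddles are 24 mm apart, and the carrier x axis is at 102.3°. Next I'll work out the red approach.

```bash
python3 - <<'E'
from h import *
rel((.4946,.159,.23),102.3);rel((.4946,.159,.150),102.3)
E
```

```text
shift [  5.68 -13.08   6.14] yaw (np.float64(179.9), np.float64(-0.1)) j7 -1.58 t 2.15
shift [  5.68 -13.09  14.14] yaw (np.float64(179.9), np.float64(-0.1)) j7 -1.58 t 2.15
```

send_rows(
  steps=[
    {"dx": 5.7,"dy": -13.1,"dz": 4,"yaw": 0,"gripper": 0.75},
    {"dx": 5.7,"dy": -13.1,"dz": 6,"yaw": 0,"gripper": 0.75},
    {"dx": 5.7,"dy": -13.1,"dz": 6,"yaw": 0,"gripper": 0.75},
    {"dx": 5.7,"dy": -13.1,"dz": 6,"yaw": 0,"gripper": 0.75},
    {"dx": 5.7,"dy": -13.1,"dz": 6,"yaw": 0,"gripper": 0.75},
  ],
)

```text
clock: 2.78
tcp_pos: [0.4947, 0.1597, 0.2318]
orientation: [3.123, 0.336, -0.0]
contact_force: [-0.1, -0.9, -0.2]
grip_width: 0.064
gripper_force: 0.0
```

```bash
python3 - <<'E'
from fit import *
from bench import imaging
rel((.4946,.159,.150),102.3)
f=imaging.grab_frame("wrist"); cv2.imwrite("pics/w2.png",f["color"][:,:,::-1])
for t in tops(f): print(*t)
E
```

```text
shift [-0.02  0.06  8.18] yaw (np.float64(180.0), np.float64(-0.0)) j7 -1.93 t 2.775
[415. 207.] 702 [0.523  0.0862] [10.2 21.8] 12.9 0.1572 [34. 48. 86.]
[308. 226.] 621 [0.4991 0.142 ] [21.4 10.6] 13.5 0.1572 [85. 23. 22.]
[267. 226.] 624 [0.4938 0.1653] [21.3 10.5] 11.1 0.1573 [27. 26. 27.]
[410. 246.] 658 [0.4997 0.081 ] [10.2 22. ] 12.9 0.157 [28. 27. 27.]
```

View pics/w2.png

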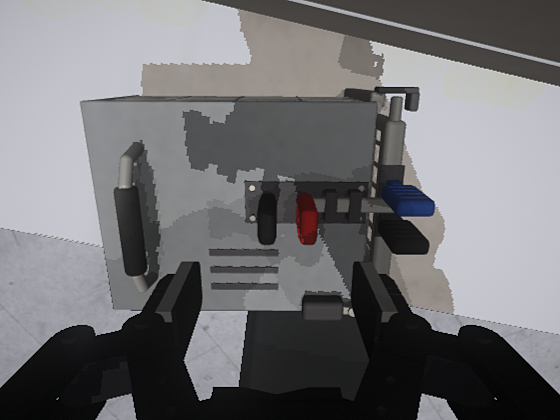

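The jaws straddle the red and black pair, at (308,226) and (267,226), and the other paddles are clear. Now I'll descend and squeeze.

send_rows(
  steps=[
    {"dx": 0,"dy": 0,"dz": 4,"yaw": 0,"gripper": 0.75},
    {"dx": 0,"dy": 0,"dz": 6.5,"yaw": 0,"gripper": 0.75},
    {"dx": 0,"dy": 0,"dz": 8.2,"yaw": 0,"gripper": 0.75},
    {"dx": 0,"dy": 0,"dz": 8.2,"yaw": 0,"gripper": 0.75},
    {"dx": 0,"dy": 0,"dz": 8.2,"yaw": 0,"gripper": 0.75},
  ],
  force=40,
)

```text
clock: 3.45
tcp_pos: [0.4951, 0.1615, 0.1508]
orientation: [-3.123, -0.339, -0.003]
contact_force: [0.0, 1.0, 1.2]
grip_width: 0.0639
gripper_force: 0.0
```

send_rows(
  steps=[
    {"dx": 0,"dy": 0,"dz": 0,"yaw": 0,"gripper": 0.4},
    {"dx": 0,"dy": 0,"dz": 0,"yaw": 0,"gripper": 0.2},
    {"dx": 0,"dy": 0,"dz": 0,"yaw": 0,"gripper": 0.1},
    {"dx": 0,"dy": 0,"dz": 0,"yaw": 0,"gripper": 0.1},
    {"dx": 0,"dy": 0,"dz": 0,"yaw": 0,"gripper": 0.1},
  ],
)

```text
clock: 4.08
tcp_pos: [0.4952, 0.1603, 0.1506]
orientation: [3.122, 0.338, 0.002]
contact_force: [0.8, -5.5, 6.7]
grip_width: 0.0201
gripper_force: 39.5
```

send_rows(
  steps=[
    {"dx": 0,"dy": 0,"dz": 0,"yaw": 0,"gripper": 0.1},
    {"dx": 0,"dy": 0,"dz": 0,"yaw": 0,"gripper": 0.1},
    {"dx": 0,"dy": 0,"dz": 0,"yaw": 0,"gripper": 0.7},
    {"dx": 0,"dy": 0,"dz": 0,"yaw": 0,"gripper": 0.7},
    {"dx": 0,"dy": 0,"dz": 0,"yaw": 0,"gripper": 0.7},
  ],
)

```text
clock: 4.7
tcp_pos: [0.494, 0.1621, 0.1496]
orientation: [-3.123, -0.341, 0.0]
contact_force: [-0.4, -0.3, 0.4]
grip_width: 0.0598
gripper_force: 0.0
```

send_rows(
  steps=[
    {"dx": 0,"dy": 0,"dz": -4,"yaw": 0,"gripper": 0.75},
    {"dx": 0,"dy": 0,"dz": -9,"yaw": 0,"gripper": 0.75},
    {"dx": 0,"dy": 0,"dz": -9,"yaw": 0,"gripper": 0.75},
    {"dx": 0,"dy": 0,"dz": -9,"yaw": 0,"gripper": 0.75},
    {"dx": 0,"dy": 0,"dz": -9,"yaw": 0,"gripper": 0.75},
  ],
)

```text
clock: 5.32
tcp_pos: [0.4935, 0.1612, 0.2383]
orientation: [3.123, 0.34, -0.004]
contact_force: [-0.2, -0.2, -0.6]
grip_width: 0.064
gripper_force: 0.0
```

```bash
python3 - <<'E'
from fit import *
from bench import imaging,status
f=imaging.grab_frame("wrist")
for t in tops(f): print(*t)
print(status.get_obs()["joints"])
# squeezed centre: black gate paddle + 5.5 mm outwards along the gate
c=np.array([.4994,.0804])+.0055*np.array([np.cos(.2147),np.sin(.2147)]); print(c)
rel((*c,.22),12.3); rel((*c,.15),12.3)
E
```

```text
[414. 202.] 645 [0.5231 0.0866] [10.1 21.3] 13.4 0.1572 [32. 46. 85.]
[279. 220.] 1190 [0.4946 0.16  ] [21.9 21.8] 11.9 0.1573 [83. 29. 28.]
[409. 240.] 627 [0.4997 0.081 ] [10.6 22.4] 11.6 0.157 [28. 27. 28.]
[-0.05458466  0.27708343 -0.45025435  1.91797067  0.14321485  0.98022447
 -1.92398115]
[0.50477372 0.0815718 ]
shift [-0.61  8.03  1.84] yaw (np.float64(-89.9), np.float64(90.1)) j7 -1.92 t 5.375
shift [-0.6   8.03  8.84] yaw (np.float64(-89.9), np.float64(90.1)) j7 -1.92 t 5.375
```

The red lock is home: the pair measures 21.8 mm and the paddles touch. Now I'll turn toward the blue catch.

send_rows(
  steps=[
    {"dx": 0,"dy": 4,"dz": 0,"yaw": -10,"gripper": 0.75},
    {"dx": -0.6,"dy": 8,"dz": 0,"yaw": -20,"gripper": 0.75},
    {"dx": -0.6,"dy": 8,"dz": 0,"yaw": -30,"gripper": 0.75},
    {"dx": -0.6,"dy": 8,"dz": 0,"yaw": -40,"gripper": 0.75},
    {"dx": -0.6,"dy": 8,"dz": 0,"yaw": -50,"gripper": 0.75},
  ],
)

```text
clock: 6.0
tcp_pos: [0.5052, 0.0819, 0.2387]
orientation: [-2.682, -1.635, 0.002]
contact_force: [-0.3, -0.1, -0.2]
grip_width: 0.0639
gripper_force: 0.0
```

send_rows(
  steps=[
    {"dx": 0,"dy": 0,"dz": 0,"yaw": -10,"gripper": 0.75},
    {"dx": 0,"dy": 0,"dz": 0,"yaw": -20,"gripper": 0.75},
    {"dx": 0,"dy": 0,"dz": 0,"yaw": -30,"gripper": 0.75},
    {"dx": 0,"dy": 0,"dz": 0,"yaw": -40,"gripper": 0.75},
    {"dx": 0,"dy": 0,"dz": 0,"yaw": -40,"gripper": 0.75},
  ],
)

```text
clock: 6.62
tcp_pos: [0.5052, 0.0819, 0.2388]
orientation: [-1.969, -2.446, 0.001]
contact_force: [0.7, -0.3, 0.2]
grip_width: 0.0642
gripper_force: 0.0
```

```bash
python3 - <<'E'
from fit import *
from bench import imaging,status
f=imaging.grab_frame("wrist"); cv2.imwrite("pics/w3.png",f["color"][:,:,::-1])
for t in tops(f): print(*t)
print(status.get_obs()["joints"])
rel((.5048,.0816,.15),12.3)
E
```

```text
[289.  84.] 1602 [0.4946 0.16  ] [21.6 21.9] 12.3 0.1573 [87. 31. 30.]
[267. 222.] 591 [0.499  0.0814] [10.8 21.3] 12.3 0.1572 [26. 25. 25.]
[307. 223.] 592 [0.5223 0.0864] [10.6 21.5] 12.6 0.1572 [28. 38. 68.]
[ 0.2899681   0.3005052  -0.67813857  1.92259003  0.22241779  0.99491404
 -0.27552719]
shift [-0.03 -0.04  8.9 ] yaw (np.float64(-0.1), np.float64(179.9)) j7 -0.28 t 6.675
```

View pics/w3.png

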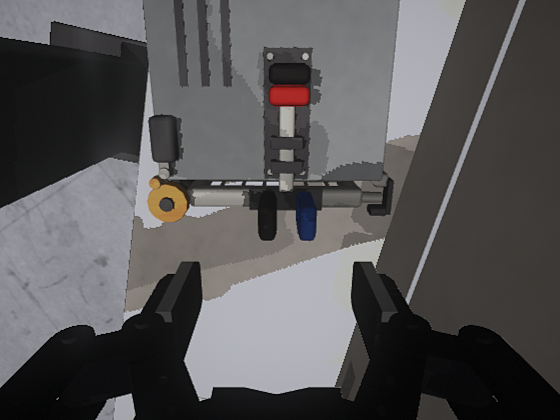

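The red lock is shut against its black paddle at (290,85). The jaws are centred over the gate pair at (267,222) and (307,223), so I'll descend and squeeze.

send_rows(
  steps=[
    {"dx": 0,"dy": 0,"dz": 4,"yaw": 0,"gripper": 0.75},
    {"dx": 0,"dy": 0,"dz": 7,"yaw": 0,"gripper": 0.75},
    {"dx": 0,"dy": 0,"dz": 8.9,"yaw": 0,"gripper": 0.75},
    {"dx": 0,"dy": 0,"dz": 8.9,"yaw": 0,"gripper": 0.75},
    {"dx": 0,"dy": 0,"dz": 8.9,"yaw": 0,"gripper": 0.75},
  ],
)

```text
clock: 7.3
tcp_pos: [0.5063, 0.0825, 0.1516]
orientation: [1.968, 2.448, 0.002]
contact_force: [0.2, 0.7, -0.1]
grip_width: 0.0641
gripper_force: 0.0
```

send_rows(
  steps=[
    {"dx": 0,"dy": 0,"dz": 0,"yaw": 0,"gripper": 0.4},
    {"dx": 0,"dy": 0,"dz": 0,"yaw": 0,"gripper": 0.2},
    {"dx": 0,"dy": 0,"dz": 0,"yaw": 0,"gripper": 0.1},
    {"dx": 0,"dy": 0,"dz": 0,"yaw": 0,"gripper": 0.1},
    {"dx": 0,"dy": 0,"dz": 0,"yaw": 0,"gripper": 0.1},
  ],
)

```text
clock: 7.92
tcp_pos: [0.5048, 0.082, 0.1519]
orientation: [1.969, 2.448, -0.003]
contact_force: [-7.9, -0.3, 15.0]
grip_width: 0.0196
gripper_force: 38.9
```

send_rows(
  steps=[
    {"dx": 0,"dy": 0,"dz": 0,"yaw": 0,"gripper": 0.1},
    {"dx": 0,"dy": 0,"dz": 0,"yaw": 0,"gripper": 0.1},
    {"dx": 0,"dy": 0,"dz": 0,"yaw": 0,"gripper": 0.1},
  ],
)

```text
clock: 8.3
tcp_pos: [0.5048, 0.082, 0.1519]
orientation: [1.969, 2.448, -0.003]
contact_force: [-6.7, -1.7, 15.0]
grip_width: 0.0198
gripper_force: 38.9
```

```bash
python3 - <<'E'
from h import *
from bench import status
o=status.get_obs(); M=Rn.from_rotvec(o["orientation"]).as_matrix(); print(M.round(3),o["tcp_pos"],o["joints"],o["contact_force"])
H=np.array([.4994,.0808])-.0695*np.array([np.cos(.2147),np.sin(.2147)]); print("hinge",H)
r=o["tcp_pos"][:2]-H; print(np.hypot(*r))
for a in range(0,96,10):
    t=-np.radians(a); p=H+np.array([[np.cos(t),-np.sin(t)],[np.sin(t),np.cos(t)]])@r
    s=100*M.T@np.array([*(p-o["tcp_pos"][:2]),0]); print(a,p.round(3),np.hypot(*p).round(3),s.round(2))
E
```

```text
[[-0.214  0.977 -0.001]
 [ 0.977  0.214 -0.001]
 [-0.001 -0.001 -1.   ]] [0.50483631 0.0820108  0.15192604] [ 0.23388015  0.41554128 -0.6320148   2.00452658  0.33210672  0.82452387
 -0.37056222] [-6.69437163 -1.67105857 15.03998809]
hinge [0.4314957  0.06599272]
0.0750694613904244
0 [0.505 0.082] 0.511 [0. 0. 0.]
10 [0.507 0.069] 0.511 [-1.3  -0.12  0.  ]
20 [0.506 0.056] 0.509 [-2.57 -0.46  0.  ]
30 [0.503 0.043] 0.505 [-3.75 -1.01  0.01]
40 [0.498 0.031] 0.499 [-4.82 -1.76  0.01]
50 [0.491 0.02 ] 0.491 [-5.75 -2.69  0.01]
60 [0.482 0.01 ] 0.482 [-6.5  -3.76  0.01]
70 [0.472 0.003] 0.472 [-7.05 -4.95  0.01]
80 [ 0.46  -0.003] 0.46 [-7.39 -6.21  0.02]
90 [ 0.448 -0.007] 0.448 [-7.5  -7.52  0.02]
```

The squeeze is home at 20 mm, and the hinge agrees between the paddles and the knob. Now I'll swing the gate in arcs of 75 mm radius.

send_rows(
  steps=[
    {"dx": -0.65,"dy": -0.03,"dz": 0,"yaw": 5,"gripper": 0.1},
    {"dx": -1.3,"dy": -0.11,"dz": 0,"yaw": 10,"gripper": 0.1},
    {"dx": -1.94,"dy": -0.26,"dz": 0,"yaw": 15,"gripper": 0.1},
    {"dx": -2.57,"dy": -0.45,"dz": 0,"yaw": 20,"gripper": 0.1},
    {"dx": -3.17,"dy": -0.7,"dz": 0,"yaw": 25,"gripper": 0.1},
  ],
  force=60,
)

```text
clock: 8.93
tcp_pos: [0.5047, 0.0504, 0.152]
orientation: [2.452, 1.964, -0.001]
contact_force: [-8.0, 0.6, 14.2]
grip_width: 0.0189
gripper_force: 59.4
```

```bash
cat > chk.py <<'E'
from fit import *
from bench import imaging,status
o=status.get_obs(); M=Rn.from_rotvec(o["orientation"]).as_matrix()
H=np.array([.4315,.066]); r=o["tcp_pos"][:2]-H
print("radius",np.hypot(*r),"arm swing",12.3-np.degrees(np.arctan2(r[1],r[0])),"tool y swing",12.3-np.degrees(np.arctan2(M[1,1],M[0,1])))
print(o["joints"].round(2),o["contact_force"].round(1),o["grip_width"],o["gripper_force"],o["clock"])
f=imaging.grab_frame("wrist"); cv2.imwrite("pics/chk%d.png"%(o["clock"]*100),f["color"][:,:,::-1])
for t in tops(f,region=(.38,.6,-.1,.13)): print(*t)
E
python3 chk.py; ls pics
```

```text
radius 0.0748707412288903 arm swing 24.359534876345023 tool y swing 24.90686271831736
[ 0.22  0.39 -0.53  2.02  0.27  0.8  -0.69] [-8.   0.6 14.2] 0.018860503353211152 59.38771605491638 8.925
[277. 306.] 4255 [0.5043 0.0507] [23.3 46.5] 77.0 0.1573 [21. 25. 34.]
chk892.png
crop.png
side0.png
top0.png
w1.png
w2.png
w3.png
```

The gate is following the arm: the paddle pair's top is at the TCP, with 24 degrees swung. I'll continue.

send_rows(
  steps=[
    {"dx": -0.65,"dy": -0.03,"dz": 0,"yaw": 5,"gripper": 0.1},
    {"dx": -1.3,"dy": -0.11,"dz": 0,"yaw": 10,"gripper": 0.1},
    {"dx": -1.94,"dy": -0.26,"dz": 0,"yaw": 15,"gripper": 0.1},
    {"dx": -2.57,"dy": -0.45,"dz": 0,"yaw": 20,"gripper": 0.1},
    {"dx": -3.17,"dy": -0.7,"dz": 0,"yaw": 25,"gripper": 0.1},
  ],
)

```text
clock: 9.6
tcp_pos: [0.4913, 0.021, 0.152]
orientation: [2.819, 1.387, -0.0]
contact_force: [-6.9, 2.8, 13.9]
grip_width: 0.0192
gripper_force: 58.9
```

send_rows(
  steps=[
    {"dx": -0.65,"dy": -0.03,"dz": 0,"yaw": 5,"gripper": 0.1},
    {"dx": -1.3,"dy": -0.11,"dz": 0,"yaw": 10,"gripper": 0.1},
    {"dx": -1.94,"dy": -0.26,"dz": 0,"yaw": 15,"gripper": 0.1},
    {"dx": -2.57,"dy": -0.45,"dz": 0,"yaw": 20,"gripper": 0.1},
    {"dx": -3.17,"dy": -0.7,"dz": 0,"yaw": 25,"gripper": 0.1},
  ],
)

```text
clock: 10.22
tcp_pos: [0.4668, 0.0002, 0.152]
orientation: [3.052, 0.744, 0.001]
contact_force: [-5.0, 2.3, 13.4]
grip_width: 0.0188
gripper_force: 58.4
```

```bash
python3 chk.py
```

```text
radius 0.07465113491479393 arm swing 74.10201019599141 tool y swing 74.88649146997676
[ 0.16  0.3  -0.34  2.12  0.15  0.74 -1.37] [-5.   2.3 13.4] 0.01876983136817056 58.42728137969971 10.225
[276. 307.] 4224 [4.662e-01 2.000e-04] [24.  46.4] 28.1 0.1574 [21. 24. 34.]
```

send_rows(
  steps=[
    {"dx": -0.65,"dy": -0.03,"dz": 0,"yaw": 5,"gripper": 0.1},
    {"dx": -1.3,"dy": -0.11,"dz": 0,"yaw": 10,"gripper": 0.1},
    {"dx": -1.69,"dy": -0.19,"dz": 0,"yaw": 13,"gripper": 0.1},
    {"dx": -1.69,"dy": -0.19,"dz": 0,"yaw": 13,"gripper": 0.1},
    {"dx": -1.69,"dy": -0.19,"dz": 0,"yaw": 13,"gripper": 0.1},
  ],
)

```text
clock: 10.9
tcp_pos: [0.4512, -0.0059, 0.152]
orientation: [3.116, 0.399, 0.001]
contact_force: [-3.8, 2.8, 12.6]
grip_width: 0.0192
gripper_force: 59.6
```

send_rows(
  steps=[
    {"dx": 0,"dy": 0,"dz": 0,"yaw": 0,"gripper": 0.1},
    {"dx": 0,"dy": 0,"dz": 0,"yaw": 0,"gripper": 0.1},
    {"dx": 0,"dy": 0,"dz": 0,"yaw": 0,"gripper": 0.1},
    {"dx": 0,"dy": 0,"dz": 0,"yaw": 0,"gripper": 0.1},
  ],
)

```text
clock: 11.4
tcp_pos: [0.4513, -0.0059, 0.152]
orientation: [3.116, 0.399, 0.001]
contact_force: [-3.9, 2.8, 13.1]
grip_width: 0.0193
gripper_force: 59.7
```

```bash
python3 chk.py; python3 -c "
from bench import imaging
import cv2
f=imaging.grab_frame('top');cv2.imwrite('pics/end.png',cv2.resize(f['color'][150:270,200:420,::-1],None,fx=3.5,fy=3.5))"
```

```text
radius 0.07457958481864463 arm swing 86.9360630347288 tool y swing 87.72009652612037
[ 0.14  0.27 -0.3   2.15  0.12  0.73 -1.56] [-3.9  2.8 13.1] 0.01925242035143891 59.70613896846771 11.4
[276. 306.] 4162 [ 0.4508 -0.0059] [23.4 46.3] 14.9 0.1574 [16. 20. 30.]
```

View pics/end.png

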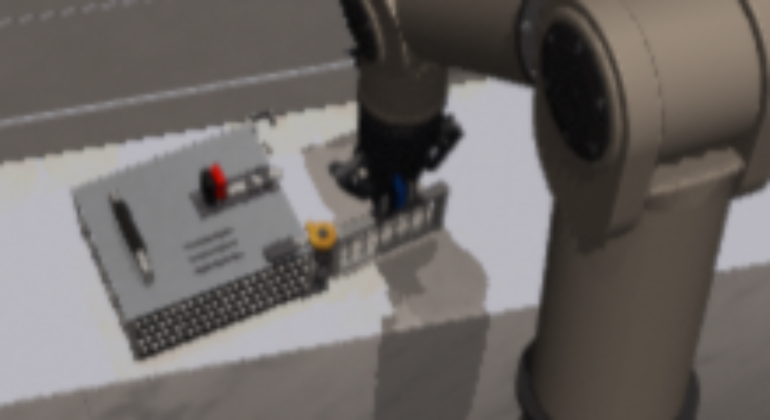

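The gate stands square to the carrier, from the hinge at (320,235) to its free end at (445,195). The gripper is holding it, and the red lock is still back at (215,182). I'll hand it in.

```bash
python3 -c "
from bench import workorder
print(workorder.hand_in())"
```

```text
the job is handed in; nothing more can be done
None
```

I squeezed the red lock and then the blue catch home, swung the gate to about 87° and handed the job in with the gripper still holding it; no verdict was returned.

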